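# Fit a shelf leg on its spigot and hold a try square in the corner

### The arm

A 7-joint arm with a two-finger parallel gripper is mounted at the origin on a cart in front of the work surface, level with it; the furniture and walls round the work are solid. World frame = base frame: x ahead of the robot, y to its left, z up, the work surface at z = 0. Lengths are in m, angles in degrees, forces in N, time in s.
With the tool pointing down it reaches from about 0.425 to 0.875 m from the base axis. Payload 4.7 kg.
Tool frame: the origin (TCP) lies on the front face of the gripper's body, between the roots of the fingers; the fingertips stand 70 mm ahead of it and the grasp point (between the pads) lies 51 mm ahead of it; z points along the fingers, y is the direction in which the jaws open and shut (so a half turn about z gives the same grasp; the last joint's range is limited). The gripper opens to 87 mm and grips with 3 to 60 N. Pads are 19 mm wide; open, the fingers measure 117 mm over their backs; the gripper's body (75 mm by 190 mm) begins 51 mm behind the grasp point.
Start: joints at [72.599, 18.392, -4.016, 83.108, 1.295, 78.541, -3.26], TCP at [0.203, -0.617, 0.292] pointing down, gripper open.
Joint ranges: [-163.93, 163.93], [-17.29, 119.83], [-79.2, 71.16], [3.27, 140.29], [-89.18, 269.18], [5.43, 117.66], [-154.24, 154.24]. Speed limits (degrees/s): [147.25, 147.25, 180, 180, 180, 180, 180].

### API

Orientations are given as [roll, pitch, yaw] about the fixed x, y, z axes, in that order (R = Rz(yaw) Ry(pitch) Rx(roll)).
In Python, from cell import env gives the robot as it stands.
- The arm moves only by the tool drive_tool, never from a script. Its argument "commands" is a list of rows, each a list of 7 numbers: the shift along the tool's x, y, z in cm, then the turn, a rotation vector about the tool's x, y, z in degrees, then the opening, from 0 (shut) to 1 (fully open). In form: [[tx, ty, tz, rx, ry, rz, hand], ...]. A call has 1 to 20 rows; each row shifts and turns the commanded pose from where the row before left it, along the tool's axes as they then stand; what a row does not reach is not made up. A row lasts 1/12 s, in which the tool goes at most 41.7 mm and 7.16 degrees, less where a joint would pass 70% of its speed; a pose out of reach is approached as far as the arm can. A call is refused whole if a number of a shift passes 4.17 or a number of a turn 7.16, either way. A call with a gripper value outside its range is refused whole. The fingers move at their own pace and stop on an object; "force" is the grip in N (left out, the last holds). Time passes only in rows, so rows that do not move let the fingers close. It gives the time, the measured TCP pose, the force and the opening at its end, in the units of the state.
- env.get_obs(): the state, without advancing time (a new reading comes with each control period).
- env.read_camera(name): name is "scene" or "top" or "wrist"; returns a dict with "img" (384x512x3 uint8, blue, green, red), "mtx" (3x3 intrinsics, pixels), "pose" (4x4, takes a point from camera to world coordinates). Camera axes: x right, y down, z forward; pixel columns grow to the right and rows downward; lengths in m; the calibration is good to about 2 mm. A picture is of the moment at which its call begins. There is no depth.
- env.sign_off(): hands the job in, once; it reports no verdict.
The state is a dict: "time_s": time; "qpos": joint angles; "joint_velocities": joint speeds; "effort": joint torques, N m; "tool_pos": TCP position; "tool_rot": TCP orientation; "force": force on the tool from outside, world axes, zero at the start; "wrist_torque": the same for the moment, N m; "grip_width": finger opening in m.
Only numpy, scipy, OpenCV 4.12 (cv2) and the standard library are available. Lean on these libraries where they do the work, as an engineer would, in place of code of your own. Each camera call takes 0.05 s, during which the arm holds its last target.

### The job

A counter shelf is being put together: take the short square shelf leg and push it fully home, upright, on the square spigot of the steel foot plate, and let go of it. Then pick up the flanged try square and press it into the corner between foot plate and leg, on the middle of the plate, so that its foot lies flat on the plate and the back of its blade lies flat against the leg. Finish while still gripping the square and pressing it firmly both down on the plate and against the leg, without knocking the things lying round about.

Things in the scene. Friction and masses are not known exactly. Their poses are not given: they have to be found in the camera images.
- foot_plate: Fixed steel foot plate, 200 mm long (its x), 90 wide (y), 10 thick. Origin: centre of its underside. At x = -65 mm, y = 0 stands a square spigot, sides along the plate's x and y: 22 x 22 mm, 45 high above the plate, then a conical nose 8 mm high (14 mm wide at the tip). The rest of the plate, towards +x, is bare and flat; its top is 10 mm above the worktop.
- spigot_tip (a point): Centre of the tip of the spigot's nose, 63 mm above the worktop; axes as the plate's.
- shelf_leg: The loose shelf leg: upright square aluminium tube 40 x 40 mm, 90 high, 0.3 to 0.6 kg, black end plug on top. Square bore from below, 23.6 x 23.6 mm, 60 deep, sides parallel to the outer faces; the upper 30 mm are solid. Origin: centre of its underside. All four quarter turns fit alike.
- leg_mid (a point): Centre of the shelf leg, half-way up (45 mm above its underside). x and y normal to its faces, z up. When the leg is home on the plate this point is 55 mm above the worktop; the leg then has about 0.8 mm of play each way and can lean or turn a little on the spigot.
- try_square: The loose steel try square (0.15 to 0.25 kg), standing on its foot. x from the heel along the foot, z up; origin on the underside, 45 mm from the heel. Foot 30 mm wide (y), 10 thick, x = -45 to 55 mm. Blade: upright bar 30 wide, 95 high, x = -45 to -35; its back (x = -45) goes against the leg. Rib to grip: upright, 12 thick, x = -35 to 30, z = 10 to 62.
- square_mid (a point): Grasp point on the try square, in the middle of its 12 mm thick rib, 45 mm above its underside and 45 mm from the back of the blade; axes as the square's. Nothing stands beside the rib above the 10 mm foot, which is 30 mm wide. When the square is home in the corner this point is 55 mm above the worktop, over the middle of the plate.
- square_heel (a point): Outer corner of the try square: lower edge of the back face, on the middle line; 45 mm along -x and 45 mm below square_mid.
- pliers: Bystander, to be left where it is: red-handled pliers, 199 mm long. Origin at its underside.
- tin_tuna: Bystander, to be left where it is: low plain steel tin, 86 mm wide, 40 high. Origin at its underside.
- peeler: Bystander, to be left where it is: peeler with dark green handle, 170 mm long. Origin at its underside.
- rubber_cap_1: Bystander, to be left where it is: black rubber cap, 35 mm wide, 10 high. Origin at its underside.
- rubber_cap_2: Bystander, to be left where it is: black rubber cap, 35 mm wide, 10 high. Origin at its underside.
Not all that is in view belongs to the job. What is shaped like the try_square but yellow is not meant.

How it is judged:
By the outcome, as a careful person would: the job done as asked, in the order asked, and still so for the second after the job is handed in, while the arm keeps its last pose, push and grip.
It also fails if it takes over 72 s, if anything falls off the work surface, if the arm or the gripper's body presses on something with over 40 N, if the wrist force passes 120 N, or if a joint passes its speed limit or range.

## Working session

There is one attempt and no reset: what is moved stays moved. The work goes in short steps, Python scripts to look and compute and a tool call to move; the robot and the scene stay as the last step left them, time stands still between calls to the robot, and variables do not carry over. Pictures are saved under pics/ and viewed, and the job is handed in when it is done.

Besides the shell and the picture viewer there is one more tool, called after "Emit:" as name(argument=value, ...) on one line, values as JSON. drive_tool: Moves the arm, as the interface text tells. Its arguments: {"type":"object","properties":{"commands":{"type":"array"},"force":{"type":"number"}},"required":["commands"]}

```bash
ls; mkdir -p pics; python3 - <<'E'
from cell import env
import cv2,numpy as np
o=env.get_obs()
for k,v in o.items(): print(k,np.round(v,4) if not isinstance(v,dict) else v)
for n in ["scene","top","wrist"]:
    c=env.read_camera(n); cv2.imwrite(f"pics/a_{n}.png",c["img"]); print(n,np.round(c["mtx"],1).tolist(),np.round(c["pose"],4).tolist())
E
```

```text
pics
time_s 0.0
qpos [72.5987 18.4376 -4.0143 83.1746  1.2957 78.542  -3.2612]
joint_velocities [-0.0737 -0.0321 -0.0428 -0.0766 -0.1037  0.0106  0.0165]
effort [-5.00000e-04 -4.91295e+01 -4.04600e-01 -3.12530e+01 -6.41000e-02
  4.37000e-02  2.00000e-04]
tool_pos [ 0.2029 -0.6171  0.2912]
tool_rot [-1.79891e+02  6.90000e-03  1.82088e+01]
force [-0.4858 -0.0279  0.104 ]
wrist_torque [-0.0233  0.0513  0.0069]
grip_width 0.0873
scene [[389.2, 0.0, 257.3], [0.0, 389.2, 197.6], [0.0, 0.0, 1.0]] [[-0.7381, -0.5212, 0.4285, 0.0214], [-0.6747, 0.5661, -0.4736, 0.8685], [0.0043, -0.6386, -0.7695, 0.8899], [0.0, 0.0, 0.0, 1.0]]
top [[372.6, 0.0, 255.0], [0.0, 372.6, 190.1], [0.0, 0.0, 1.0]] [[-0.019, -0.9831, 0.1819, 0.283], [-0.9997, 0.0157, -0.0198, 0.3481], [0.0166, -0.1822, -0.9831, 1.1897], [0.0, 0.0, 0.0, 1.0]]
wrist [[297.3, 0.0, 252.5], [0.0, 297.3, 185.6], [0.0, 0.0, 1.0]] [[0.3127, -0.9159, -0.2516, 0.2722], [-0.9499, -0.3018, -0.0816, -0.5951], [-0.0012, 0.2645, -0.9644, 0.3836], [0.0, 0.0, 0.0, 1.0]]
```

View pics/a_scene.png

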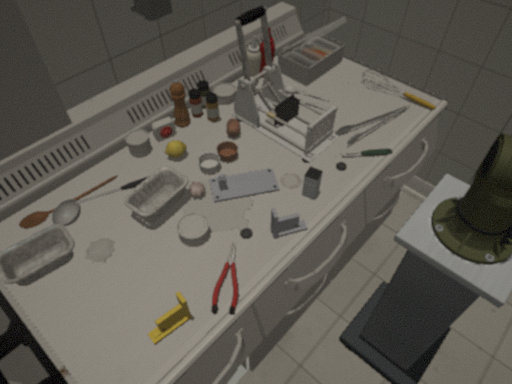

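View pics/a_top.png

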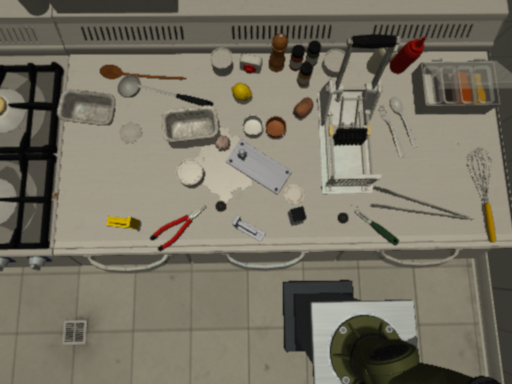

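View pics/a_wrist.png

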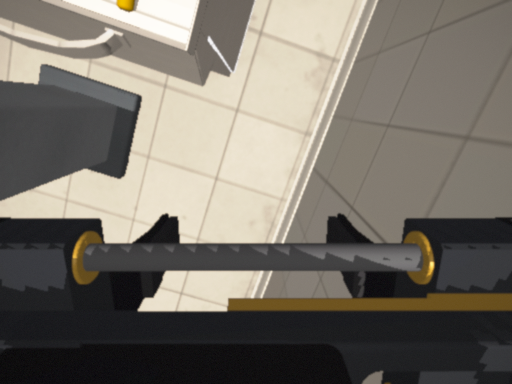

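The scene and top views show the plate at about (259,167) in top, with the spigot near (242,155). The leg is at (297,215), the steel square at (249,228), and the yellow decoy at (123,222). I'll enlarge these.

```bash
python3 - <<'E'
import cv2
t=cv2.imread("pics/a_top.png"); c=t[130:250,200:350]; cv2.imwrite("pics/b_top.png",cv2.resize(c,None,fx=5,fy=5,interpolation=cv2.INTER_CUBIC))
t=cv2.imread("pics/a_scene.png"); c=t[150:260,190:340]; cv2.imwrite("pics/b_scene.png",cv2.resize(c,None,fx=5,fy=5,interpolation=cv2.INTER_CUBIC))
E
```

```text
(no output)
```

View pics/b_top.png

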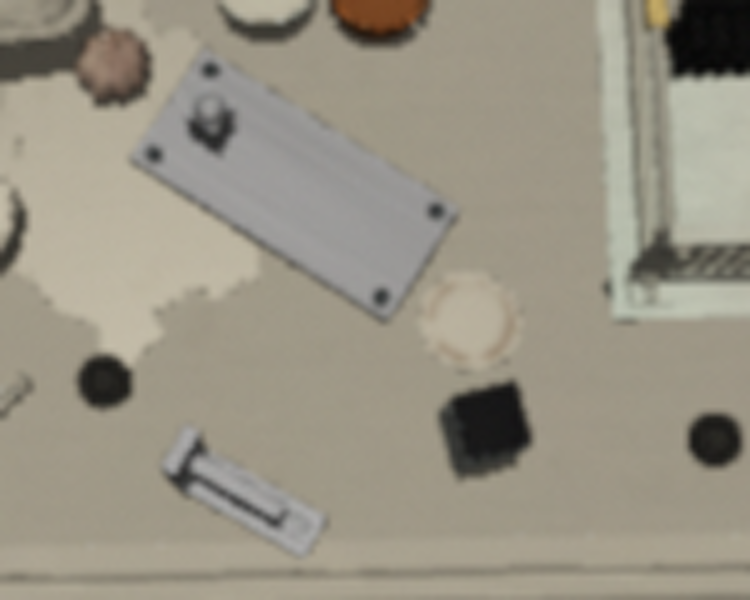

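View pics/b_scene.png

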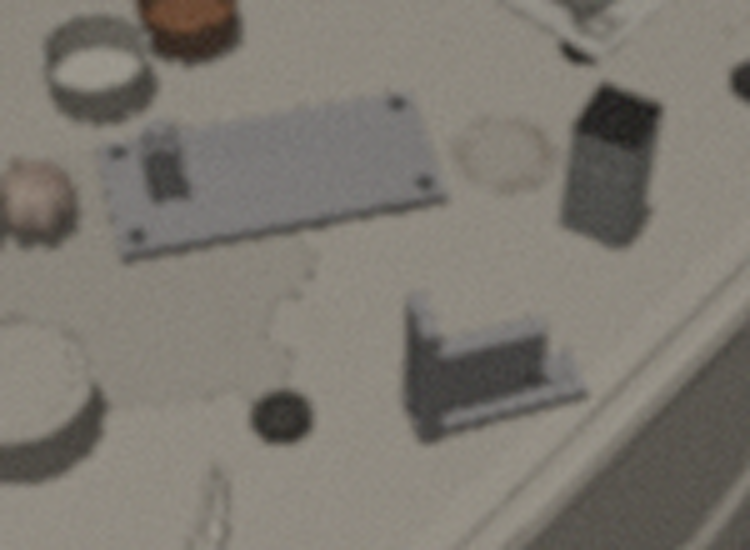

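```bash
cat > h.py <<'E'
import numpy as np, cv2, pickle
from scipy.optimize import least_squares
from scipy.spatial.transform import Rotation as R
def proj(cam,P):
    M,T=cam; T=np.array(T); p=(np.asarray(P)-T[:3,3])@T[:3,:3]; q=p@np.array(M).T; return q[:,:2]/q[:,2:]
def uncrop(p,x0,y0,f): return (np.array(p,float)+.5)/f-.5+np.array([x0,y0])
def fit(obs,x0,z0=0.):
    # obs: list of (cam, local pts Nx3 (m), px Nx2); unknown x,y,yaw(deg)
    def w(s,L):
        c,n=np.cos(np.radians(s[2])),np.sin(np.radians(s[2])); L=np.asarray(L)
        return np.c_[s[0]+c*L[:,0]-n*L[:,1], s[1]+n*L[:,0]+c*L[:,1], z0+L[:,2]]
    f=lambda s:np.concatenate([(proj(c,w(s,L))-p).ravel() for c,L,p in obs])
    r=least_squares(f,x0,x_scale=[.01,.01,2.],loss='soft_l1'); return r.x,np.round(f(r.x).reshape(-1,2),1)
def snap(n,tag):
    from cell import env
    c=env.read_camera(n); cv2.imwrite(f"pics/{tag}.png",c["img"]); pickle.dump((c["mtx"],c["pose"]),open(f"pics/{tag}.pkl","wb")); return c["img"],(c["mtx"],c["pose"])
def cam(tag): return pickle.load(open(f"pics/{tag}.pkl","rb"))
E
python3 - <<'E'
from h import *
from cell import env
C={}
for n in["top","scene"]:
    _,C[n]=snap(n,"c_"+n)
P=np.array([[-100,45,10],[-100,-45,10],[100,45,10],[100,-45,10],[-65,0,63]])/1e3
t=uncrop([[207,48],[133,157],[457,215],[385,321],[211,104]],200,130,5)
s=uncrop([[100,148],[123,250],[405,92],[445,195]],190,150,5)
def run(P1,t,P2,s,x0):
    for o in ([(C["top"],P1,t)],[(C["scene"],P2,s)],[(C["top"],P1,t),(C["scene"],P2,s)]):
        x,r=fit(o,x0); print(np.round(x,4)); print(r.tolist())
run(P,t,P[:4],s,[.5,.3,-123])
# leg, top corners
L=np.array([[20,20,90],[20,-20,90],[-20,-20,90],[-20,20,90]])/1e3
t=uncrop([[443,408],[516,382],[531,438],[462,463]],200,130,5)
s=uncrop([[662,105],[642,147],[578,125],[605,85]],190,150,5)
print("leg")
run(L,t,L[[1,2,3,0]],s,[.4,.2,20])
run(L,t,L[[0,1,2,3]],s,[.4,.2,20])
# square: foot corners, underside/top
Q=np.array([[55,15,10],[55,-15,10],[-45,15,95],[-45,-15,95]])/1e3
t=uncrop([[327,518],[305,555],[190,425],[164,462]],200,130,5)
Q2=np.array([[55,-15,10],[-45,-15,0],[55,15,10]])/1e3
s=uncrop([[585,390],[428,442],[558,348]],190,150,5)
print("sq"); run(Q,t,Q2,s,[.35,.35,-120])
E
```

```text
[   0.5797    0.3114 -125.1111]
[[0.0, -0.3], [-0.7, -0.3], [0.8, -0.5], [-0.1, 0.8], [0.0, 0.5]]
[   0.5792    0.3141 -123.622 ]
[[-1.1, -0.6], [-0.7, 1.2], [0.9, -0.5], [0.9, -0.1]]
[   0.5797    0.3121 -124.7377]
[[-0.3, -0.3], [-1.0, -0.1], [0.6, -0.8], [-0.1, 0.7], [-0.3, 0.6], [-0.6, -1.5], [-0.7, 0.2], [1.7, -0.5], [1.1, -0.0]]
leg
[ 0.4119  0.2024 16.7506]
[[0.4, -1.4], [-1.6, -0.3], [-0.2, 1.2], [0.9, 0.3]]
[  0.4108   0.2    -74.663 ]
[[1.2, -0.2], [0.1, 0.7], [-0.5, 0.2], [-0.5, -0.8]]
[0.412  0.2017 8.2371]
[[1.3, -2.7], [-0.1, 0.4], [-0.6, 2.4], [-0.1, -0.5], [-11.4, -5.0], [5.0, -7.6], [11.0, 5.4], [-7.0, 7.5]]
[ 0.4119  0.2024 16.7506]
[[0.4, -1.4], [-1.6, -0.3], [-0.2, 1.2], [0.9, 0.3]]
[  0.4111   0.1982 -31.0484]
[[-16.8, -1.9], [0.2, -13.1], [18.5, 1.1], [-0.3, 12.1]]
[0.412  0.2017 8.5008]
[[1.3, -2.7], [-0.2, 0.3], [-0.6, 2.3], [-0.0, -0.4], [-18.4, 3.5], [-7.5, -13.3], [17.7, -3.3], [5.6, 13.4]]
sq
[   0.3792    0.349  -121.6625]
[[0.4, -0.2], [0.0, 0.6], [-0.2, -0.9], [-0.2, 0.4]]
[   0.3784    0.3538 -118.3031]
[[0.2, -0.5], [-2.4, 1.0], [1.2, -0.4]]
[   0.3788    0.3502 -120.8069]
[[0.1, -0.4], [-0.2, 0.6], [-0.8, -0.7], [-0.7, 0.8], [1.0, -0.6], [-2.1, -0.4], [2.5, -0.6]]
```

```bash
python3 - <<'E'
from h import *
def rows(wps,z=None):
    p=wps[0]
    for q in wps[1:]:
        y=np.radians(p[2]); tx=np.array([np.cos(y),np.sin(y)]); ty=np.array([np.sin(y),-np.cos(y)])
        d=(np.array(q[:2])-p[:2])*100
        print([round(d@tx,2),round(d@ty,2),0,0,0,round(p[2]-q[2],2)]); p=q
N=24; az=-71.8; r=.6497; W=[]
s=np.linspace(0,1,N)
# azimuth from -71.8 to 14, r falls to .46
azs=[-71.8]; rs=[.6497]
while azs[-1]<14:
    r=max(.465,rs[-1]-.014); 
    dr=r-rs[-1]; a=np.degrees(np.sqrt(.039**2-dr**2)/((r+rs[-1])/2)); azs.append(azs[-1]+a); rs.append(r)
W=[(rr*np.cos(np.radians(a)),rr*np.sin(np.radians(a)),a+90) for a,rr in zip(azs,rs)]
print(len(W)-1,W[-1]); rows(W)
E
```

```text
21 (np.float64(0.4479143110767645), np.float64(0.12489103223461447), np.float64(105.57995645624803))
[np.float64(3.6), np.float64(-1.5), 0, 0, 0, np.float64(-3.25)]
[np.float64(3.6), np.float64(-1.5), 0, 0, 0, np.float64(-3.32)]
[np.float64(3.6), np.float64(-1.51), 0, 0, 0, np.float64(-3.39)]
[np.float64(3.6), np.float64(-1.51), 0, 0, 0, np.float64(-3.47)]
[np.float64(3.59), np.float64(-1.51), 0, 0, 0, np.float64(-3.55)]
[np.float64(3.59), np.float64(-1.51), 0, 0, 0, np.float64(-3.64)]
[np.float64(3.59), np.float64(-1.52), 0, 0, 0, np.float64(-3.73)]
[np.float64(3.59), np.float64(-1.52), 0, 0, 0, np.float64(-3.83)]
[np.float64(3.59), np.float64(-1.52), 0, 0, 0, np.float64(-3.93)]
[np.float64(3.59), np.float64(-1.53), 0, 0, 0, np.float64(-4.04)]
[np.float64(3.59), np.float64(-1.53), 0, 0, 0, np.float64(-4.15)]
[np.float64(3.58), np.float64(-1.53), 0, 0, 0, np.float64(-4.27)]
[np.float64(3.58), np.float64(-1.54), 0, 0, 0, np.float64(-4.39)]
[np.float64(3.87), np.float64(-0.43), 0, 0, 0, np.float64(-4.78)]
[np.float64(3.9), np.float64(-0.16), 0, 0, 0, np.float64(-4.81)]
[np.float64(3.9), np.float64(-0.16), 0, 0, 0, np.float64(-4.81)]
[np.float64(3.9), np.float64(-0.16), 0, 0, 0, np.float64(-4.81)]
[np.float64(3.9), np.float64(-0.16), 0, 0, 0, np.float64(-4.81)]
[np.float64(3.9), np.float64(-0.16), 0, 0, 0, np.float64(-4.81)]
[np.float64(3.9), np.float64(-0.16), 0, 0, 0, np.float64(-4.81)]
[np.float64(3.9), np.float64(-0.16), 0, 0, 0, np.float64(-4.81)]
```

Emit:
drive_tool(commands=[[3.6, -1.5, 0, 0, 0, -3.3, 1], [3.6, -1.5, 0, 0, 0, -3.3, 1], [3.6, -1.5, 0, 0, 0, -3.4, 1], [3.6, -1.5, 0, 0, 0, -3.5, 1], [3.6, -1.5, 0, 0, 0, -3.5, 1], [3.6, -1.5, 0, 0, 0, -3.6, 1], [3.6, -1.5, 0, 0, 0, -3.7, 1], [3.6, -1.5, 0, 0, 0, -3.8, 1], [3.6, -1.5, 0, 0, 0, -3.9, 1], [3.6, -1.5, 0, 0, 0, -4.0, 1], [3.6, -1.5, 0, 0, 0, -4.1, 1], [3.6, -1.5, 0, 0, 0, -4.3, 1], [3.6, -1.5, 0, 0, 0, -4.4, 1], [3.9, -0.4, 0, 0, 0, -4.8, 1], [3.9, -0.2, 0, 0, 0, -4.8, 1], [3.9, -0.2, 0, 0, 0, -4.8, 1], [3.9, -0.2, 0, 0, 0, -4.8, 1], [3.9, -0.2, 0, 0, 0, -4.8, 1], [2.0, 0, 0, 0, 0, -2, 1], [0, 0, 0, 0, 0, 0, 1]])

```text
time_s: 1.92
tool_pos: [0.4666, 0.0346, 0.2926]
tool_rot: [180.0, -0.1, 93.6]
force: [-0.3, -0.6, 0.3]
grip_width: 0.0871
```

Emit:
drive_tool(commands=[[3, -0.3, 0, 0, 0, -4, 1], [3, -0.2, 0, 0, 0, -4, 1], [2, 0, 0, 0, 0, -4, 1], [0, 0, 0, 0, 0, 0, 1], [0, 0, 0, 0, 0, 0, 1]])

```text
time_s: 2.33
tool_pos: [0.453, 0.1074, 0.2923]
tool_rot: [-180.0, 0.1, 105.0]
force: [0.4, -0.9, -1.0]
grip_width: 0.0873
```

```bash
python3 - <<'E'
from h import *
im,c=snap("wrist","d_w"); cv2.imwrite("pics/d_w2.png",cv2.resize(im[0:240,:],None,fx=1.56,fy=1.56,interpolation=cv2.INTER_CUBIC))
E
```

```text
(no output)
```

View pics/d_w2.png

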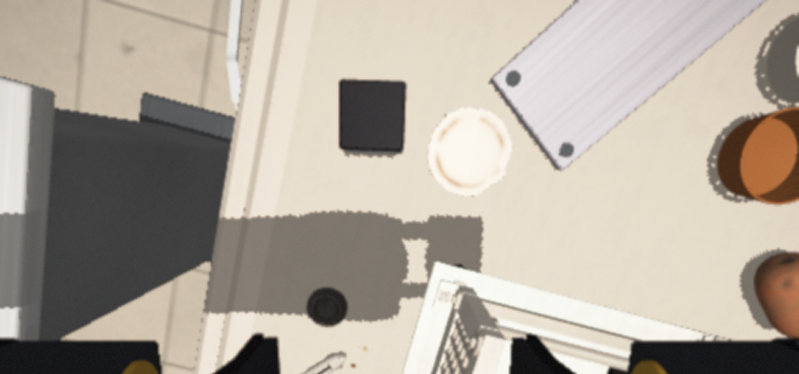

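```bash
python3 - <<'E'
from h import *
im=cv2.imread("pics/d_w.png"); cv2.imwrite("pics/d_c.png",cv2.resize(im[40:110,205:275],None,fx=8,fy=8,interpolation=cv2.INTER_CUBIC))
E
```

```text
(no output)
```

View pics/d_c.png

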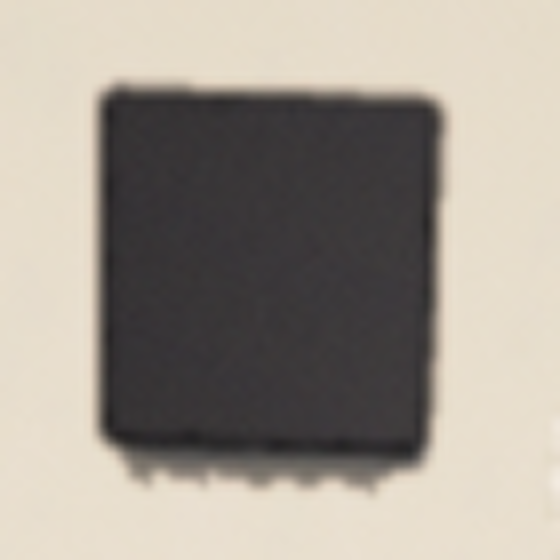

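```bash
python3 - <<'E'
from h import *
c=cam("d_w")
p=uncrop([[102,90],[440,96],[428,455],[102,440]],205,40,8)
L=np.array([[20,20,90],[20,-20,90],[-20,-20,90],[-20,20,90]])/1e3
print(fit([(c,L,p)],[.411,.2,107])); 
# plate near corners from 1.56 image
p=uncrop([[491,80],[561,170]],0,0,1.56)
print(fit([(c,np.array([[100,-45,10],[100,45,10]])/1e3,p)],[.58,.312,-124]))
# corner direct backproject
M,T=c
for q,z in zip(p,[.01,.01]):
    d=T[:3,:3]@np.linalg.solve(M,[*q,1]); s=(z-T[2,3])/d[2]; print(T[:3,3]+s*d)
E
```

```text
(array([  0.41499341,   0.19915114, 103.27888901]), array([[-0.8, -1. ],
       [ 0.8, -0.3],
       [ 0.7,  0.5],
       [-0.7,  1. ]]))
(array([   0.580487  ,    0.31215079, -123.02796341]), array([[-0.7, -0.8],
       [ 0.7,  1. ]]))
[0.48929058 0.25225616 0.01      ]
[0.5624205  0.20464106 0.01      ]
```

Emit:
drive_tool(commands=[[3.5, -0.5, 0, 0, 0, 1.7, 1], [3.5, -0.5, 0, 0, 0, 0, 1], [2.8, -0.3, 0, 0, 0, 0, 1], [0, 0, 2, 0, 0, 0, 1], [0, 0, 3, 0, 0, 0, 1], [0, 0, 3, 0, 0, 0, 1], [0, 0, 1, 0, 0, 0, 1], [0, 0, 0, 0, 0, 0, 1], [0, 0, 0, 0, 0, 0, 1]])

```text
time_s: 3.13
tool_pos: [0.4174, 0.1989, 0.2026]
tool_rot: [-180.0, -0.0, 103.2]
force: [-0.3, -0.3, 0.8]
grip_width: 0.0871
```

```bash
python3 - <<'E'
from h import *
im,c=snap("wrist","e_w")
im,c=snap("top","e_t"); cv2.imwrite("pics/e_t2.png",cv2.resize(im[130:260,190:350],None,fx=5,fy=4.5,interpolation=cv2.INTER_CUBIC))
E
```

```text
(no output)
```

View pics/e_w.png

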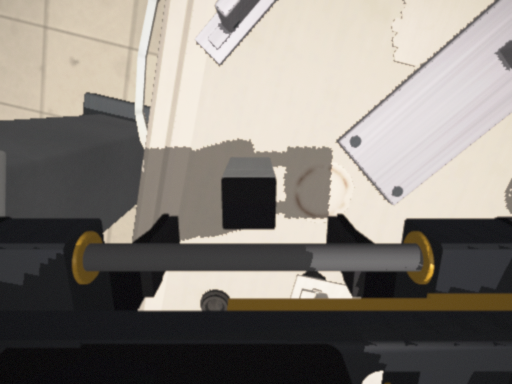

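```bash
python3 - <<'E'
from h import *
im=cv2.imread("pics/e_w.png"); cv2.imwrite("pics/e_c.png",cv2.resize(im[145:245,200:300],None,fx=6,fy=6,interpolation=cv2.INTER_CUBIC))
E
```

```text
(no output)
```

View pics/e_c.png

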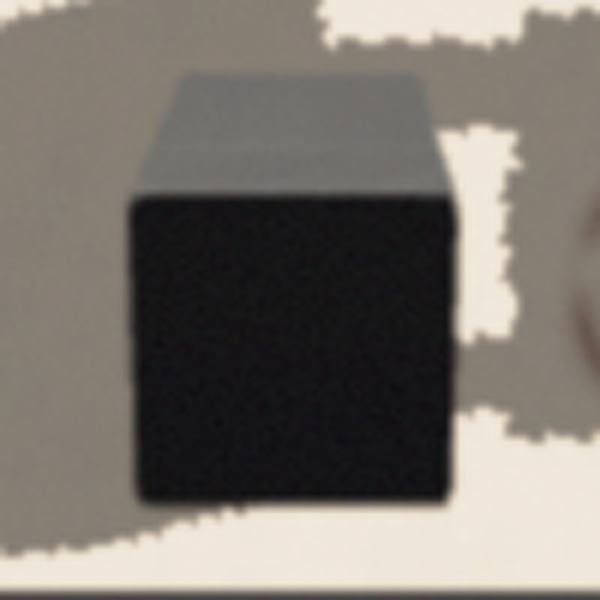

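```bash
python3 - <<'E'
from h import *
c=cam("e_w")
p=uncrop([[129,195],[458,195],[450,504],[138,504],[180,73],[422,74]],200,145,6)
L=np.array([[20,20,90],[20,-20,90],[-20,-20,90],[-20,20,90],[20,20,0],[20,-20,0]])/1e3
print(fit([(c,L,p)],[.411,.2,107])); print(fit([(c,L[:4],p[:4])],[.411,.2,107]))
E
```

```text
(array([  0.41473287,   0.19996881, 103.13323371]), array([[-0.8, -0. ],
       [ 0.8,  0. ],
       [ 0.9,  0.7],
       [-0.8,  0.7],
       [ 0.2, -0.9],
       [-0.2, -1.1]]))
(array([  0.41467526,   0.20020825, 103.15410608]), array([[-0.8, -0.3],
       [ 0.7, -0.3],
       [ 0.9,  0.4],
       [-0.8,  0.4]]))
```

Emit:
drive_tool(commands=[[0.18, -0.23, 3, 0, 0, 0, 1], [0, 0, 3, 0, 0, 0, 1], [0, 0, 2, 0, 0, 0, 1], [0, 0, 1, 0, 0, 0, 1], [0, 0, 0, 0, 0, 0, 1], [0, 0, 0, 0, 0, 0, 0], [0, 0, 0, 0, 0, 0, 0], [0, 0, 0, 0, 0, 0, 0], [0, 0, 0, 0, 0, 0, 0], [0, 0, 0, 0, 0, 0, 0], [0, 0, 0, 0, 0, 0, 0]], force=35)

```text
time_s: 4.15
tool_pos: [0.4144, 0.2011, 0.1127]
tool_rot: [179.9, 0.0, 103.3]
force: [-0.0, -0.5, 0.7]
grip_width: 0.055
```

Emit:
drive_tool(commands=[[0, 0, 0, 0, 0, 0, 0], [0, 0, 0, 0, 0, 0, 0], [0, 0, 0, 0, 0, 0, 0], [0, 0, 0, 0, 0, 0, 0], [0, 0, 0, 0, 0, 0, 0], [0, 0, 0, 0, 0, 0, 0]])

```text
time_s: 4.65
tool_pos: [0.4141, 0.201, 0.1123]
tool_rot: [-180.0, 0.0, 103.3]
force: [-1.7, -1.4, 2.8]
grip_width: 0.0396
```

Emit:
drive_tool(commands=[[0, 0, -1, 0, 0, 0, 0], [0, 0, -2.5, 0, 0, 0, 0], [0, 0, -3, 0, 0, 0, 0], [0, 0, -2.5, 0, 0, 0, 0], [0.6, 2.5, 0, 0, 0, 0, 0], [0.6, 2.5, 0, 0, 0, 0, 0], [0.7, 2.6, 0, 0, 0, 0, 0], [0.7, 2.6, 0, 0, 0, 0, 0], [0.7, 2.6, 0, 0, 0, 0, 0], [0.7, 2.5, 0, 0, 0, 0, 0], [0, 0, 0, 0, 0, 6.8, 0], [0, 0, 0, 0, 0, 6.9, 0], [0, 0, 0, 0, 0, 6.9, 0], [0, 0, 0, 0, 0, 6.9, 0], [0, 0, 0, 0, 0, 6.9, 0], [0, 0, 0, 0, 0, 6.8, 0], [0, 0, 0, 0, 0, 6.8, 0], [0, 0, 0, 0, 0, 0, 0], [0, 0, 0, 0, 0, 0, 0]])

```text
time_s: 6.23
tool_pos: [0.5533, 0.2749, 0.2016]
tool_rot: [-180.0, 0.1, 55.5]
force: [-0.9, -0.8, -5.6]
grip_width: 0.0399
```

```bash
python3 - <<'E'
from h import *
im,c=snap("wrist","f_w"); print(np.round(c[1],4).tolist())
im2=im[0:245,100:450]; cv2.imwrite("pics/f_c.png",cv2.resize(im2,None,fx=2.2,fy=2.2,interpolation=cv2.INTER_CUBIC))
E
```

```text
[[0.8242, -0.5457, -0.1512, 0.595], [-0.5662, -0.7946, -0.2189, 0.334], [-0.0007, 0.266, -0.964, 0.2939], [0.0, 0.0, 0.0, 1.0]]
```

View pics/f_c.png

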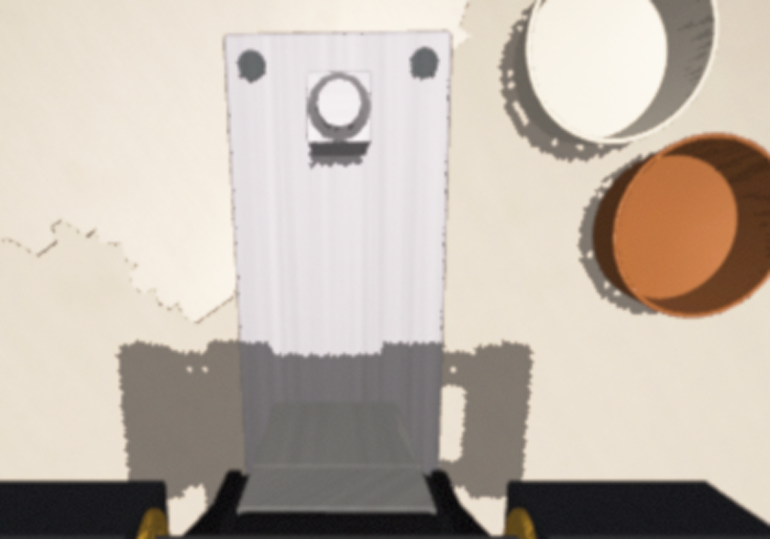

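```bash
python3 - <<'E'
from h import *
im=cv2.imread("pics/f_w.png")
cv2.imwrite("pics/f_s.png",cv2.resize(im[5:80,190:315],None,fx=6,fy=6,interpolation=cv2.INTER_CUBIC))
x=im[165:240,195:310].astype(float)*1.8
cv2.imwrite("pics/f_l.png",cv2.resize(np.clip(x,0,255).astype(np.uint8),None,fx=6,fy=6,interpolation=cv2.INTER_CUBIC))
E
```

```text
(no output)
```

View pics/f_s.png

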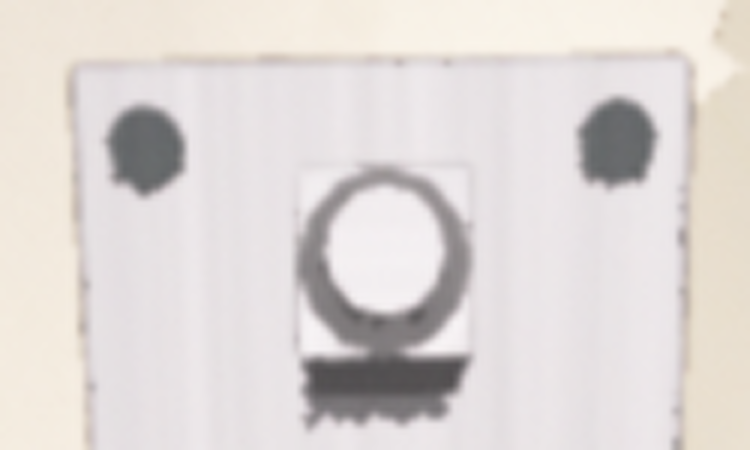

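View pics/f_l.png

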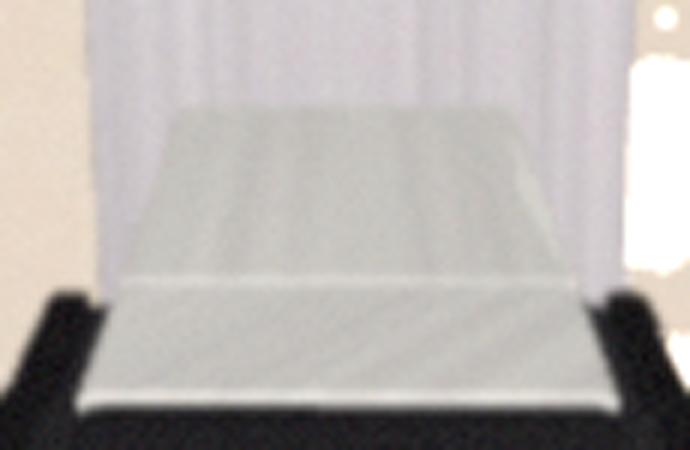

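```bash
python3 - <<'E'
from h import *
from cell import env
c=cam("f_w")
p=uncrop([[299,163],[470,163],[470,355],[300,355],[385,250],[73,62],[688,55]],190,5,6)
L=np.array([[-76,-11,55],[-76,11,55],[-54,11,55],[-54,-11,55],[-65,0,63],[-100,-45,10],[-100,45,10]])/1e3
for s in (slice(0,7),slice(0,5)):
    x,r=fit([(c,L[s],p[s])],[.58,.312,-124]); a=np.radians(x[2]); print(x,r.tolist(), "spigot",x[0]-.065*np.cos(a),x[1]-.065*np.sin(a))
p=uncrop([[180,105],[513,105],[77,408],[618,408]],195,165,6)
L=np.array([[20,20,0],[20,-20,0],[20,20,90],[20,-20,90]])/1e3
for s in([0,1,2,3],[0,1],[2,3]):
    print(fit([(c,L[s],p[s])],[.553,.275,55],z0=.089))
print(env.get_obs()['tool_pos'],env.get_obs()['tool_rot'],env.get_obs()['qpos'])
E
```

```text
[   0.58147519    0.31217926 -124.02960542] [[-0.9, 0.3], [0.7, 0.1], [0.5, 0.4], [-0.5, 0.7], [-0.0, 0.1], [-1.2, -1.2], [1.7, -1.0]] spigot 0.6178505679716073 0.3660479145343237
[   0.58124861    0.31258013 -124.41951679] [[-0.8, -0.1], [0.9, -0.1], [0.5, 0.2], [-0.5, 0.3], [0.0, -0.2]] spigot 0.6179897299474841 0.3662000001566631
(array([ 0.55375077,  0.27439114, 55.53090051]), array([[-0.3, -2. ],
       [ 0.4, -2. ],
       [-3. ,  0.8],
       [ 2.2,  0.8]]))
(array([ 0.55289227,  0.27319438, 55.52128013]), array([[-0.3,  0. ],
       [ 0.3,  0. ]]))
(array([ 0.55406436,  0.27456917, 55.52882668]), array([[-2.6,  0. ],
       [ 2.6,  0. ]]))
[0.55336733 0.27495492 0.20171431] [-1.79955765e+02  6.53680065e-02  5.55003682e+01] [  4.84065139  23.24852389 -42.2626102   93.179089    16.38544361
  70.03757159 -75.27280298]
```

Emit:
drive_tool(commands=[[2.5, 0, 0, 0, 0, -0.3, 0], [3.5, 0.08, 0, 0, 0, 0, 0], [3.5, 0.08, 0, 0, 0, 0, 0], [1.8, 0, 0, 0, 0, 0, 0], [0, 0, 0, 0, 0, 0, 0], [0, 0, 1, 0, 0, 0, 0], [0, 0, 1, 0, 0, 0, 0], [0, 0, 0, 0, 0, 0, 0], [0, 0, 0, 0, 0, 0, 0]])

```text
time_s: 7.03
tool_pos: [0.6185, 0.3653, 0.1803]
tool_rot: [-180.0, 0.2, 55.6]
force: [-0.5, -0.9, -5.0]
grip_width: 0.0398
```

```bash
python3 - <<'E'
from h import *
im,c=snap("scene","g_s"); a=im[110:210,180:300]
im,c=snap("top","g_t"); b=im[110:210,180:300]
cv2.imwrite("pics/g.png",cv2.resize(np.vstack([a,b])[:, :],None,fx=3,fy=3,interpolation=cv2.INTER_CUBIC))
E
```

```text
(no output)
```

View pics/g.png

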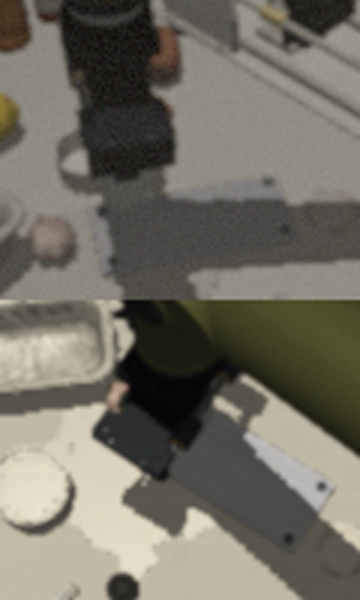

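```bash
python3 - <<'E'
from cell import env
o=env.get_obs(); print(o['tool_pos'],o['tool_rot'],o['force'],o['time_s'])
E
```

```text
[0.6191527  0.36645836 0.18222385] [1.79975716e+02 3.08856122e-02 5.55720004e+01] [ 0.98600781  0.31292572 -5.40195777] 7.1333
```

Emit:
drive_tool(commands=[[0.05, 0, 0.6, 0, 0, 0, 0], [0, 0, 0.6, 0, 0, 0, 0], [0, 0, 0.4, 0, 0, 0, 0], [0, 0, 0, 0, 0, 0, 0]])

```text
time_s: 7.47
tool_pos: [0.6187, 0.3675, 0.1647]
tool_rot: [-180.0, 0.1, 55.6]
force: [-0.6, -0.2, -5.9]
grip_width: 0.0399
```

Emit:
drive_tool(commands=[[0, 0, 0.5, 0, 0, 0, 0], [0, 0, 0.6, 0, 0, 0, 0], [0, 0, 0.8, 0, 0, 0, 0], [0, 0, 0.8, 0, 0, 0, 0], [0, 0, 0, 0, 0, 0, 0]])

```text
time_s: 7.88
tool_pos: [0.6186, 0.3672, 0.1362]
tool_rot: [-179.9, 0.2, 55.6]
force: [-0.7, -0.4, -5.7]
grip_width: 0.0397
```

Emit:
drive_tool(commands=[[0, 0, 0.5, 0, 0, 0, 0], [0, 0, 0.5, 0, 0, 0, 0], [0, 0, 0.3, 0, 0, 0, 0], [0, 0, 0.2, 0, 0, 0, 0], [0, 0, 0, 0, 0, 0, 0]])

```text
time_s: 8.3
tool_pos: [0.619, 0.3679, 0.1234]
tool_rot: [-180.0, 0.0, 55.6]
force: [-2.0, -0.4, -7.6]
grip_width: 0.0398
```

Emit:
drive_tool(commands=[[0, 0, 0.15, 0, 0, 0, 0], [0, 0, 0.15, 0, 0, 0, 0], [0, 0, 0.1, 0, 0, 0, 0], [0, 0, 0, 0, 0, 0, 0]])

```text
time_s: 8.63
tool_pos: [0.619, 0.368, 0.1224]
tool_rot: [180.0, 0.0, 55.6]
force: [-6.7, -3.4, 4.8]
grip_width: 0.0401
```

Emit:
drive_tool(commands=[[0, 0, 0.15, 0, 0, 0, 0], [0, 0, 0, 0, 0, 0, 0], [0, 0, 0, 0, 0, 0, 0]])

```text
time_s: 8.88
tool_pos: [0.619, 0.368, 0.1224]
tool_rot: [179.9, 0.0, 55.6]
force: [-8.4, -6.7, 10.7]
grip_width: 0.0398
```

Emit:
drive_tool(commands=[[0, 0, -0.2, 0, 0, 0, 0], [0, 0, 0, 0, 0, 0, 1], [0, 0, 0, 0, 0, 0, 1], [0, 0, 0, 0, 0, 0, 1], [0, 0, 0, 0, 0, 0, 1], [0, 0, 0, 0, 0, 0, 1], [0, 0, 0, 0, 0, 0, 1], [0, 0, 0, 0, 0, 0, 1], [0, 0, 0, 0, 0, 0, 1]])

```text
time_s: 9.63
tool_pos: [0.6194, 0.3679, 0.1207]
tool_rot: [180.0, -0.0, 55.6]
force: [-0.1, -0.0, 0.1]
grip_width: 0.0832
```

Emit:
drive_tool(commands=[[0, 0, -1, 0, 0, 0, 1], [0, 0, -2, 0, 0, 0, 1], [0, 0, -4, 0, 0, 0, 1], [0, 0, -4, 0, 0, 0, 1], [0, 0, -2, 0, 0, 0, 1], [-4, 0, 0, 0, 0, 0, 1], [-4, 0, 0, 0, 0, 0, 1], [-3, 0, 0, 0, 0, 0, 1], [0, 0, 0, 0, 0, 0, 1], [0, 0, 0, 0, 0, 0, 1]])

```text
time_s: 10.47
tool_pos: [0.5572, 0.2755, 0.2518]
tool_rot: [179.9, 0.0, 55.5]
force: [0.2, 0.5, -0.5]
grip_width: 0.0874
```

```bash
python3 - <<'E'
from h import *
im,c=snap("wrist","i_w")
E
```

```text
(no output)
```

View pics/i_w.png

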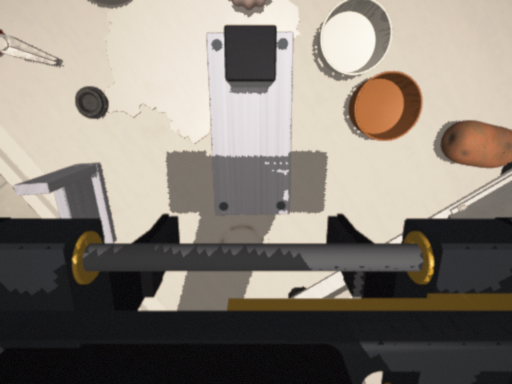

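The leg stands upright on the plate: its black top is at about (250,52), and the plate runs from (207,32) to (292,213). The blade of the square shows at the left, around (70,185). I'll measure the leg and plate more closely.

```bash
python3 - <<'E'
from h import *
im=cv2.imread("pics/i_w.png")
cv2.imwrite("pics/i_c.png",cv2.resize(im[15:105,195:305],None,fx=6.5,fy=6.5,interpolation=cv2.INTER_CUBIC))
cv2.imwrite("pics/i_d.png",cv2.resize(im[140:230,195:305],None,fx=6.5,fy=6.5,interpolation=cv2.INTER_CUBIC))
E
```

```text
(no output)
```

View pics/i_c.png

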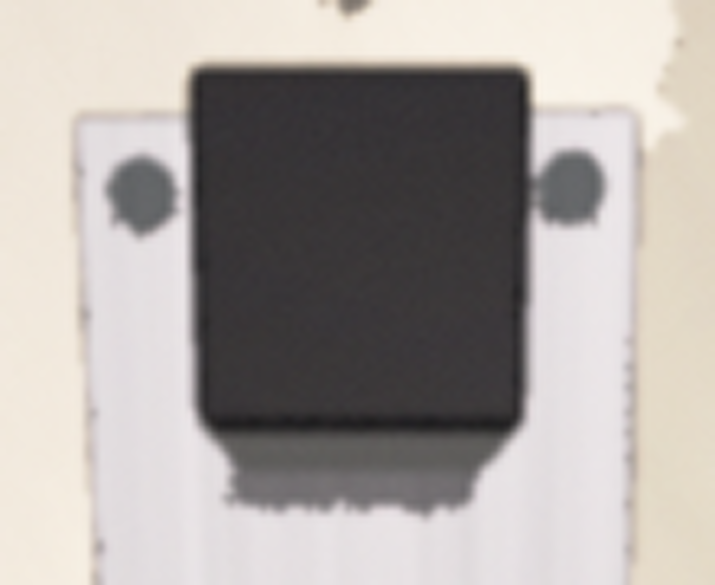

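View pics/i_d.png

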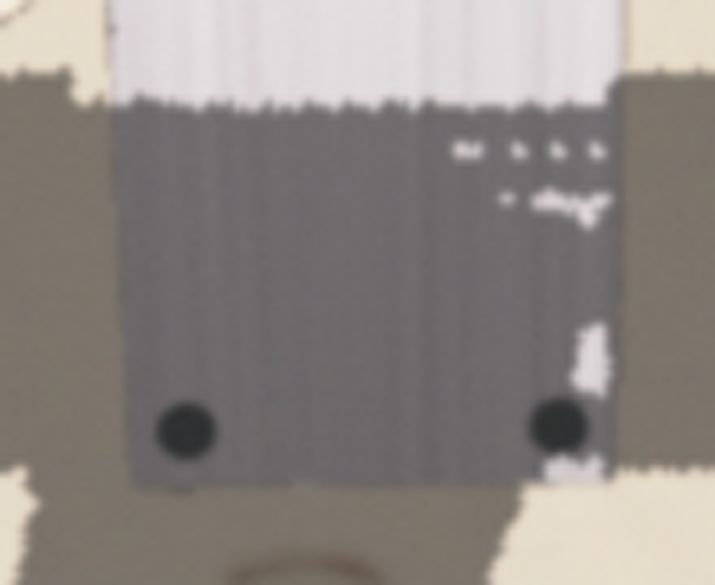

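```bash
python3 - <<'E'
from h import *
c=cam("i_w")
p=np.r_[uncrop([[74,116],[639,106]],195,15,6.5),uncrop([[132,488],[613,484]],195,140,6.5)]
L=np.array([[-100,-45,10],[-100,45,10],[100,-45,10],[100,45,10]])/1e3
x,r=fit([(c,L,p)],[.58,.312,-124]); a=np.radians(x[2]); print(x,r.tolist(),"spigot",x[:2]-.065*np.array([np.cos(a),np.sin(a)]))
p=uncrop([[190,66],[529,67],[523,430],[198,427]],195,15,6.5)
L=np.array([[20,20,90],[20,-20,90],[-20,-20,90],[-20,20,90]])/1e3
print(fit([(c,L,p)],[.617,.365,55],z0=.01))
E
```

```text
[   0.58163031    0.3118476  -123.79593653] [[-0.7, -0.6], [0.6, -0.3], [-0.5, 0.9], [0.6, 0.6]] spigot [0.61778569 0.36586415]
(array([ 0.6185402 ,  0.36586602, 55.34262716]), array([[-0.8, -0.6],
       [ 1. , -0.6],
       [ 0.7,  0.6],
       [-0.8,  0.9]]))
```

Emit:
drive_tool(commands=[[-1, -1.5, 0, 0, 0, 0, 1], [-2, -3.1, 0, 0, 0, 0, 1], [-2, -3.1, 0, 0, 0, 0, 1], [-2, -3.1, 0, 0, 0, 0, 1], [-2, -3.1, 0, 0, 0, 0, 1], [-2, -3.1, 0, 0, 0, 0, 1], [-1, -1.4, 0, 0, 0, -3.5, 1], [0, 0, 0, 0, 0, 0, 1], [0, 0, 0, 0, 0, 0, 1]])

```text
time_s: 11.27
tool_pos: [0.3375, 0.2836, 0.2518]
tool_rot: [179.9, -0.1, 59.3]
force: [0.4, 0.3, -1.2]
grip_width: 0.0869
```

```bash
python3 - <<'E'
from h import *
im,c=snap("wrist","j_w")
from cell import env
o=env.get_obs(); print(o['tool_pos'],o['tool_rot'],o['qpos'])
E
```

```text
[0.33830932 0.28324661 0.25167355] [ 1.79919375e+02 -1.18755509e-01  5.91785563e+01] [  9.47124205  -6.25808792 -49.12530307 112.8966848   -4.95908284
  71.13437789 -68.710402  ]
```

View pics/j_w.png

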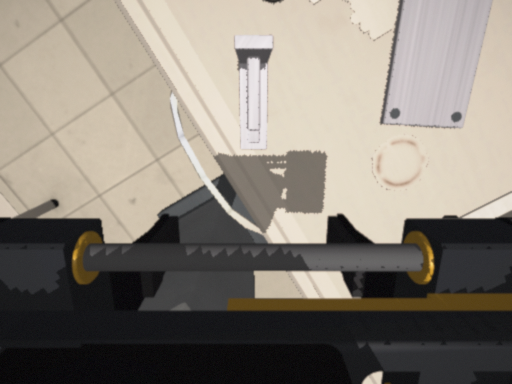

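```bash
python3 - <<'E'
from h import *
im=cv2.imread("pics/j_w.png")
cv2.imwrite("pics/j_c.png",cv2.resize(im[28:158,200:310],None,fx=4.6,fy=4.6,interpolation=cv2.INTER_CUBIC))
E
```

```text
(no output)
```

View pics/j_c.png

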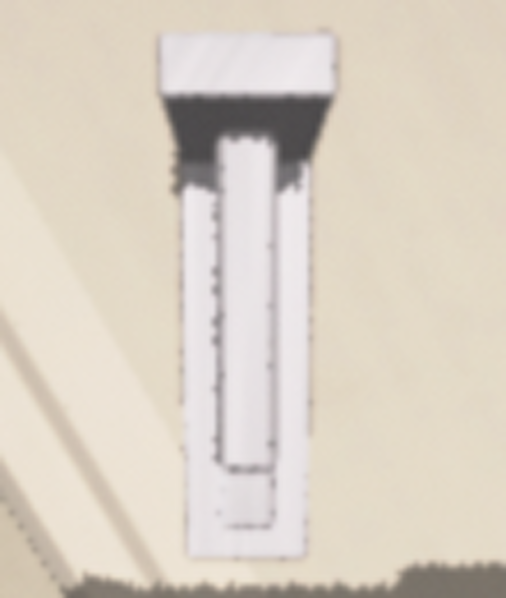

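```bash
python3 - <<'E'
from h import *
c=cam("j_w")
p=uncrop([[158,32],[338,32],[332,96],[163,96],[190,554],[306,555],[219,468],[274,467]],200,28,4.6)
L=np.array([[-45,-15,95],[-45,15,95],[-35,15,95],[-35,-15,95],[55,-15,10],[55,15,10],[30,-6,62],[30,6,62]])/1e3
x,r=fit([(c,L,p)],[.379,.350,-121]); print(x,r.tolist())
E
```

```text
[   0.37960141    0.35052376 -120.57680642] [[-0.1, -0.5], [0.0, -0.6], [1.1, -0.3], [-1.0, -0.2], [-1.0, 0.7], [0.4, 0.4], [-0.2, 0.7], [0.6, 0.9]]
```

Emit:
drive_tool(commands=[[2.5, 0.05, 0, 0, 0, -0.2, 1], [3, 0.1, 0, 0, 0, 0, 1], [2.1, 0, 0, 0, 0, 0, 1], [0, 0, 3, 0, 0, 0, 1], [0, 0, 3, 0, 0, 0, 1], [0, 0, 0, 0, 0, 0, 1], [0, 0, 0, 0, 0, 0, 1]])

```text
time_s: 11.9
tool_pos: [0.3779, 0.3464, 0.1895]
tool_rot: [-179.8, 0.1, 59.3]
force: [0.5, 0.7, 0.8]
grip_width: 0.0869
```

```bash
python3 - <<'E'
from h import *
im,c=snap("wrist","k_w")
cv2.imwrite("pics/k_c.png",cv2.resize(im[90:240,170:340],None,fx=4,fy=4,interpolation=cv2.INTER_CUBIC))
E
```

```text
(no output)
```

View pics/k_c.png

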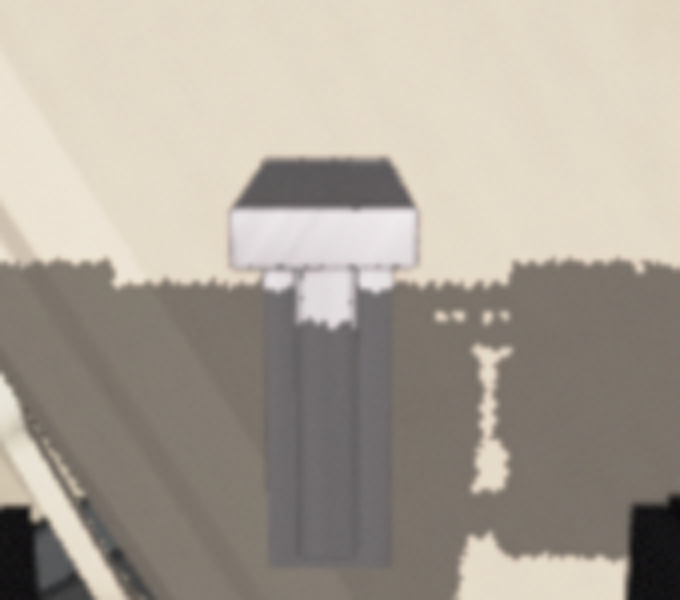

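```bash
python3 - <<'E'
from h import *
from cell import env
c=cam("k_w")
p=uncrop([[229,207],[418,208],[416,268],[232,268],[265,157],[388,158],[270,566],[390,566]],170,90,4)
L=np.array([[-45,-15,95],[-45,15,95],[-35,15,95],[-35,-15,95],[-45,-15,0],[-45,15,0],[55,-15,10],[55,15,10]])/1e3
x,r=fit([(c,L,p)],[.379,.350,-121]); print(x,r.tolist())
o=env.get_obs(); print(o['tool_pos'],o['tool_rot'])
E
```

```text
[   0.37970741    0.35062104 -120.45226587] [[-0.4, -0.2], [0.3, -0.6], [0.6, 0.2], [-0.7, 0.4], [-0.4, -0.2], [1.0, -0.6], [-0.2, 0.7], [0.0, 0.7]]
[0.3784939  0.34709322 0.19107538] [-1.79885511e+02 -1.74446408e-02  5.92642835e+01]
```

Emit:
drive_tool(commands=[[0, 0, 2.5, 0, 0, -0.3, 1], [0, 0, 3, 0, 0, 0, 1], [0, 0, 2.5, 0, 0, 0, 1], [0, 0, 1, 0, 0, 0, 1], [0, 0, 0, 0, 0, 0, 0], [0, 0, 0, 0, 0, 0, 0], [0, 0, 0, 0, 0, 0, 0], [0, 0, 0, 0, 0, 0, 0], [0, 0, 0, 0, 0, 0, 0], [0, 0, 0, 0, 0, 0, 0], [0, 0, 0, 0, 0, 0, 0], [0, 0, 0, 0, 0, 0, 0], [0, 0, 0, 0, 0, 0, 0], [0, 0, 0, 0, 0, 0, 0], [0, 0, 0, 0, 0, 0, 0], [0, 0, 0, 0, 0, 0, 0], [0, 0, 0, 0, 0, 0, 0], [0, 0, 0, 0, 0, 0, 0]], force=50)

```text
time_s: 13.45
tool_pos: [0.3775, 0.3466, 0.1006]
tool_rot: [-180.0, 0.0, 59.6]
force: [-0.9, 0.7, -1.0]
grip_width: 0.0117
```

Emit:
drive_tool(commands=[[0, 0, -1, 0, 0, 0, 0], [0, 0, -3, 0, 0, 0, 0], [0, 0, -3, 0, 0, 0, 0], [0.4, 1.6, 0, 0, 0, 0, 0], [0.65, 3.2, 0, 0, 0, 0, 0], [0.65, 3.2, 0, 0, 0, 0, 0], [0.65, 3.2, 0, 0, 0, 0, 0], [0.65, 3.2, 0, 0, 0, 0, 0], [0.65, 3.2, 0, 0, 0, 0, 0], [0.3, 1.5, 0, 0, 0, 3.8, 0], [0, 0, 0, 0, 0, 0, 0], [0, 0, 0, 0, 0, 0, 0], [0, 0, 0, 0, 0, 0, 0]])

```text
time_s: 14.53
tool_pos: [0.5615, 0.2845, 0.1703]
tool_rot: [-179.9, 0.1, 55.9]
force: [-0.2, 0.1, -2.4]
grip_width: 0.0116
```

```bash
python3 - <<'E'
from h import *
from cell import env
im,c=snap("wrist","l_w")
cv2.imwrite("pics/l_c.png",cv2.resize(im[70:240,160:350],None,fx=3.5,fy=3.5,interpolation=cv2.INTER_CUBIC))
o=env.get_obs(); print(o['tool_pos'],o['tool_rot'],o['force'],o['grip_width'])
E
```

```text
[0.56112923 0.28487052 0.17051001] [-1.79942836e+02  3.71596659e-02  5.59473541e+01] [-0.54566463 -0.10832865 -1.70131801] 0.011329677700769819
```

View pics/l_c.png

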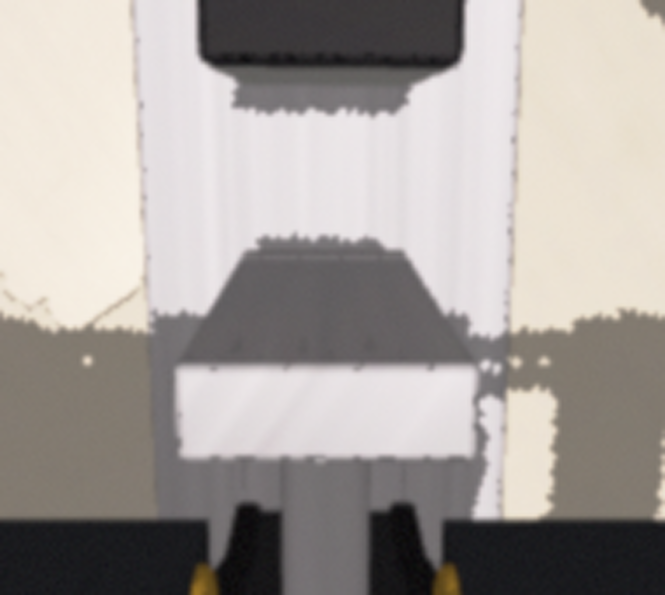

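```bash
python3 - <<'E'
from h import *
c=cam("l_w")
f=lambda q:uncrop(q,160,70,3.5)
p=f([[175,364],[476,365],[474,457],[179,457],[247,251],[404,251]])
L=np.array([[-45,-15,95],[-45,15,95],[-35,15,95],[-35,-15,95],[-45,-15,0],[-45,15,0]])/1e3
x,r=fit([(c,L,p)],[.562,.284,-124],z0=.070); print(x,r.tolist())
p=f([[199,58],[463,58]]); L=np.array([[-20,20,90],[-20,-20,90]])/1e3
print(fit([(c,L,p)],[.617,.365,55],z0=.01))
E
```

```text
[   0.56472391    0.28789422 -124.17544644] [[-1.5, -0.2], [1.6, -0.4], [1.0, 1.6], [-1.5, 1.4], [-0.7, -1.3], [1.0, -1.2]]
(array([ 0.61940595,  0.36728294, 55.90678512]), array([[-0.8,  0. ],
       [ 0.8,  0. ]]))
```

Emit:
drive_tool(commands=[[0, 0.06, 2, 0, 0, 0, 0], [0, 0, 2, 0, 0, 0, 0], [0, 0, 1, 0, 0, 0, 0], [0, 0, 0.5, 0, 0, 0, 0], [0, 0, 0, 0, 0, 0, 0], [1, 0, 0, 0, 0, 0, 0], [1, 0, 0, 0, 0, 0, 0], [0.3, 0, 0, 0, 0, 0, 0], [0, 0, 0, 0, 0, 0, 0], [0, 0, 0, 0, 0, 0, 0]])

```text
time_s: 15.42
tool_pos: [0.5761, 0.3035, 0.1162]
tool_rot: [180.0, -0.0, 55.9]
force: [-0.9, 0.1, -2.7]
grip_width: 0.0117
```

```bash
python3 - <<'E'
from h import *
from cell import env
im,c=snap("wrist","m_w")
cv2.imwrite("pics/m_c.png",cv2.resize(im[70:240,160:350],None,fx=3.5,fy=3.5,interpolation=cv2.INTER_CUBIC))
o=env.get_obs(); print(o['tool_pos'],o['tool_rot'],o['force'],o['grip_width'])
E
```

```text
[0.57592308 0.30296408 0.11592081] [1.79994000e+02 3.70906125e-03 5.58279927e+01] [-1.0735543  -0.60502301 -1.49666226] 0.011635042790718366
```

View pics/m_c.png

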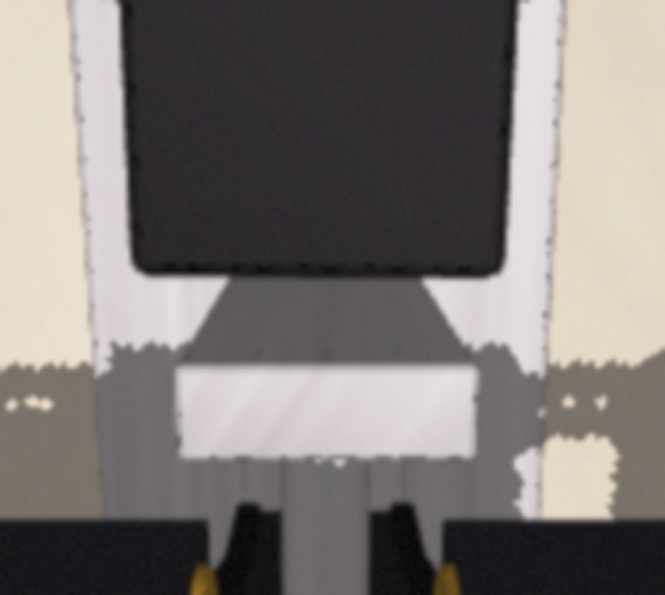

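Emit:
drive_tool(commands=[[0, -0.05, 0.3, 0, 0, 0, 0], [0, 0, 0.2, 0, 0, 0, 0], [0, 0, 0, 0, 0, 0, 0], [0, 0, 0, 0, 0, 0, 0]])

```text
time_s: 15.8
tool_pos: [0.5754, 0.3027, 0.1106]
tool_rot: [180.0, 0.0, 55.8]
force: [-0.5, -0.4, -1.0]
grip_width: 0.012
```

Next I close most of the gap to the leg, then load it downward.

Emit:
drive_tool(commands=[[0.3, 0, 0, 0, 0, 0, 0], [0.2, 0, 0, 0, 0, 0, 0], [0, 0, 0.1, 0, 0, 0, 0], [0, 0, 0, 0, 0, 0, 0], [0, 0, 0, 0, 0, 0, 0]])

```text
time_s: 16.22
tool_pos: [0.5786, 0.3075, 0.1106]
tool_rot: [180.0, -0.0, 55.8]
force: [-1.6, -0.4, 5.1]
grip_width: 0.0117
```

Emit:
drive_tool(commands=[[0.1, 0, 0, 0, 0, 0, 0], [0.1, 0, 0, 0, 0, 0, 0], [0, 0, 0, 0, 0, 0, 0], [0, 0, 0, 0, 0, 0, 0]])

```text
time_s: 16.55
tool_pos: [0.5794, 0.3083, 0.1106]
tool_rot: [180.0, 0.1, 55.8]
force: [-3.6, -3.5, 6.8]
grip_width: 0.0118
```

Emit:
drive_tool(commands=[[0.1, 0, 0, 0, 0, 0, 0], [0.1, 0, 0, 0, 0, 0, 0], [0, 0, 0, 0, 0, 0, 0], [0, 0, 0, 0, 0, 0, 0]])

```text
time_s: 16.88
tool_pos: [0.5801, 0.3091, 0.1106]
tool_rot: [180.0, 0.2, 55.8]
force: [-5.3, -6.1, 9.2]
grip_width: 0.0116
```

Emit:
drive_tool(commands=[[0.1, 0, 0, 0, 0, 0, 0], [0.1, 0, 0.1, 0, 0, 0, 0], [0.1, 0, 0.1, 0, 0, 0, 0], [0, 0, 0, 0, 0, 0, 0], [0, 0, 0, 0, 0, 0, 0]])

```text
time_s: 17.3
tool_pos: [0.5804, 0.3096, 0.1105]
tool_rot: [179.9, 0.6, 55.7]
force: [-13.9, -13.8, 25.1]
grip_width: 0.0117
```

```bash
python3 - <<'E'
from h import *
from cell import env
im,c=snap("wrist","n_w")
cv2.imwrite("pics/n_c.png",cv2.resize(im[70:240,160:350],None,fx=3.5,fy=3.5,interpolation=cv2.INTER_CUBIC))
im,c=snap("scene","n_s"); cv2.imwrite("pics/n_s2.png",cv2.resize(im[120:220,190:310],None,fx=6,fy=6,interpolation=cv2.INTER_CUBIC))
o=env.get_obs(); print(o['tool_pos'],o['tool_rot'],o['force'],o['grip_width'],o['wrist_torque'])
E
```

```text
[0.58039155 0.30958876 0.11044628] [179.94136904   0.59342206  55.72935871] [-14.71004742 -13.14890874  25.4503391 ] 0.011355822957453932 [-2.82994711  3.01798691  0.00978239]
```

View pics/n_c.png

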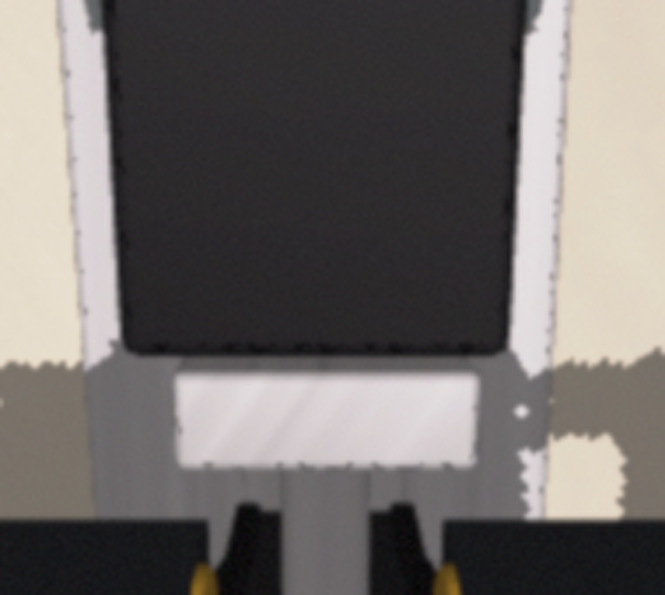

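View pics/n_s2.png

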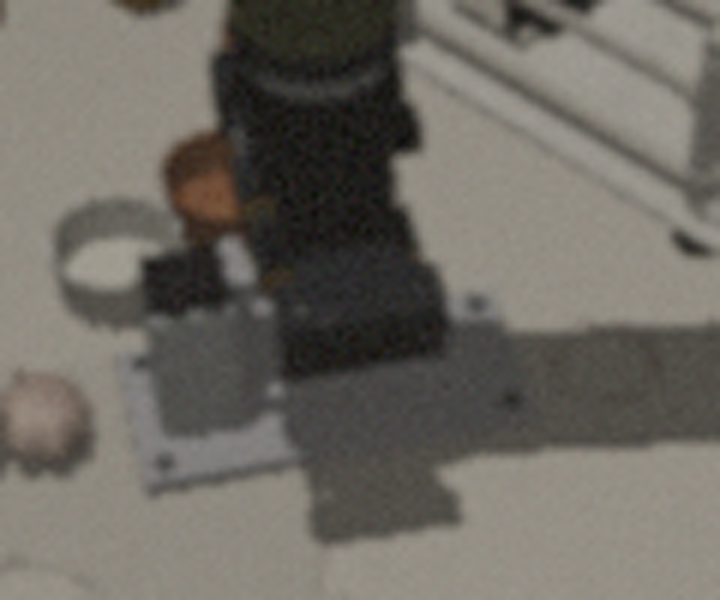

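```bash
cat > gap.py <<'E'
from h import *
def bp(c,q,z):
    M,T=map(np.array,c); d=T[:3,:3]@np.linalg.solve(M,[*q,1]); s=(z-T[2,3])/d[2]; return T[:3,3]+s*d
def gap(tag,leg,blade,x0=160,y0=70,f=3.5):
    c=cam(tag); u=np.array([np.cos(np.radians(55.8)),np.sin(np.radians(55.8)),0]); O=np.array([.6183,.366,0])
    for n,q,z in [("legL",leg[0],.1),("legR",leg[1],.1),("blL",blade[0],.105),("blR",blade[1],.105)]:
        P=bp(c,uncrop(q,x0,y0,f),z); print(n,np.round(P,4),"along u mm",round((P-O)@u*1e3,2),"lat",round((P-O)@np.array([u[1],-u[0],0])*1e3,2))
if __name__=="__main__":
    gap("n_w",[(122,353),(509,353)],[(175,374),(478,373)])
    gap("m_w",[(131,274),(504,274)],[(175,365),(477,365)])
E
python3 gap.py
```

```text
legL [0.5921 0.3616 0.1   ] along u mm -18.38 lat -19.18
legR [0.6243 0.3397 0.1   ] along u mm -18.43 lat 19.73
blL [0.5965 0.3575 0.105 ] along u mm -19.3 lat -13.2
blR [0.6207 0.3411 0.105 ] along u mm -19.24 lat 15.93
legL [0.5918 0.3614 0.1   ] along u mm -18.7 lat -19.34
legR [0.6241 0.3395 0.1   ] along u mm -18.66 lat 19.66
blL [0.5911 0.3515 0.105 ] along u mm -27.29 lat -14.36
blR [0.6166 0.3342 0.105 ] along u mm -27.26 lat 16.47
```

```bash
python3 - <<'E'
from h import *
im=cv2.imread("pics/n_w.png")
x=im[160:188,190:305].astype(float)*1.6
cv2.imwrite("pics/n_d.png",cv2.resize(np.clip(x,0,255).astype(np.uint8),None,fx=6.9,fy=20,interpolation=cv2.INTER_NEAREST))
print(im[160:188,240].tolist()); print(im[160:188,225,1].tolist(),im[160:188,280,1].tolist())
E
```

```text
[[40, 38, 40], [41, 39, 40], [42, 39, 42], [40, 37, 41], [39, 36, 39], [39, 37, 39], [39, 38, 40], [38, 36, 40], [37, 35, 37], [33, 30, 30], [30, 29, 30], [45, 43, 46], [80, 78, 81], [90, 88, 92], [90, 88, 92], [98, 98, 102], [133, 132, 135], [170, 169, 175], [195, 193, 201], [209, 207, 216], [213, 211, 219], [213, 211, 219], [214, 212, 219], [214, 212, 219], [213, 211, 219], [214, 211, 219], [213, 211, 220], [212, 210, 219]]
[38, 40, 37, 36, 36, 38, 39, 31, 21, 18, 21, 43, 77, 88, 90, 98, 129, 168, 191, 206, 211, 212, 211, 211, 211, 212, 211, 212] [41, 38, 40, 39, 41, 38, 38, 39, 35, 29, 27, 47, 80, 90, 91, 101, 134, 173, 197, 214, 218, 218, 218, 217, 216, 217, 217, 216]
```

View pics/n_d.png

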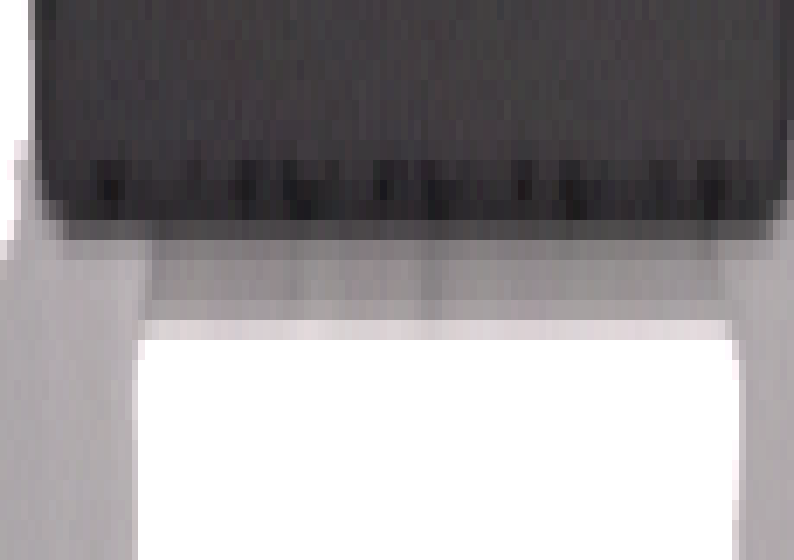

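Emit:
drive_tool(commands=[[0.1, 0, 0, 0, -0.4, 0, 0], [0.1, 0, 0.05, 0, -0.4, 0, 0], [0, 0, 0, 0, 0, 0, 0], [0, 0, 0, 0, 0, 0, 0], [0, 0, 0, 0, 0, 0, 0]])

```text
time_s: 17.82
tool_pos: [0.5811, 0.3107, 0.1102]
tool_rot: [179.9, 1.5, 55.7]
force: [-16.1, -14.8, 27.7]
grip_width: 0.0119
```

```bash
python3 - <<'E'
from h import *
from cell import env
im,c=snap("wrist","o_w")
cv2.imwrite("pics/o_c.png",cv2.resize(im[70:240,160:350],None,fx=3.5,fy=3.5,interpolation=cv2.INTER_CUBIC))
print(im[160:188,240,1].tolist()); print(im[160:188,225,1].tolist(),im[160:188,280,1].tolist())
o=env.get_obs(); print(o['tool_pos'],o['tool_rot'],o['force'],o['grip_width'],o['wrist_torque'])
E
```

```text
[39, 38, 38, 38, 37, 36, 36, 37, 37, 37, 36, 37, 31, 29, 32, 55, 80, 90, 90, 96, 122, 162, 187, 201, 208, 209, 210, 209]
[38, 38, 36, 36, 35, 38, 35, 34, 36, 34, 34, 30, 21, 19, 33, 56, 81, 88, 89, 95, 120, 160, 185, 201, 208, 209, 209, 209] [39, 39, 39, 39, 37, 38, 36, 37, 36, 38, 36, 37, 36, 28, 32, 57, 84, 91, 93, 100, 127, 168, 193, 208, 213, 214, 214, 215]
[0.58114582 0.31063984 0.1102404 ] [179.94112651   1.49822062  55.70898395] [-15.41715054 -15.67035758  28.79314208] 0.011600593324563794 [-3.19573152  3.39761487 -0.01645453]
```

View pics/o_c.png

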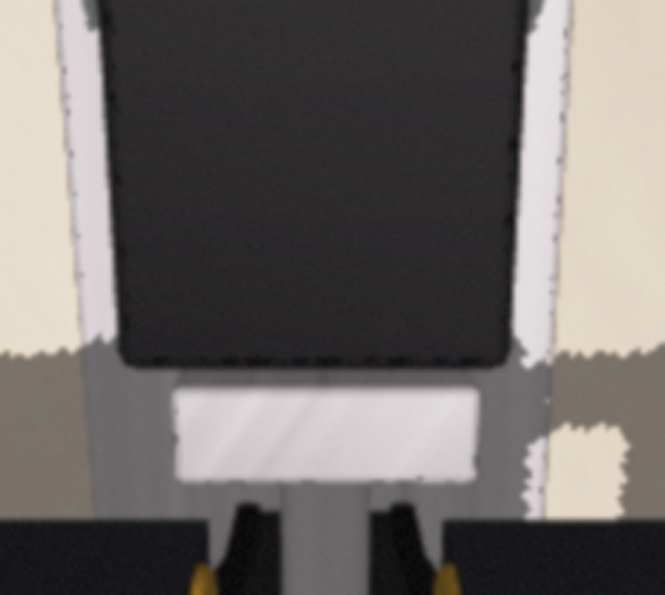

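```bash
python3 - <<'E'
from gap import *
gap("o_w",[(120,366),(511,366)],[(172,388),(479,388)])
# blade front top edge & plate edges check: project full models
c=cam("o_w")
from scipy.optimize import least_squares
f=lambda q:uncrop(q,160,70,3.5)
px=f([(172,388),(479,388),(475,481),(177,481)])
L=np.array([[-45,-15,95],[-45,15,95],[-35,15,95],[-35,-15,95]])/1e3
for z0 in(.008,.01,.012):
    print(z0,fit([(c,L,px)],[.58,.311,-124],z0=z0))
E
```

```text
legL [0.5921 0.3617 0.1   ] along u mm -18.31 lat -19.22
legR [0.6244 0.3396 0.1   ] along u mm -18.38 lat 19.86
blL [0.5965 0.3576 0.105 ] along u mm -19.19 lat -13.36
blR [0.6207 0.3411 0.105 ] along u mm -19.24 lat 15.98
0.008 (array([   0.58303427,    0.31181319, -124.25512988]), array([[-0. , -0.4],
       [ 0.1, -0.4],
       [ 0.1,  0.4],
       [-0.2,  0.5]]))
0.01 (array([   0.58338101,    0.312352  , -124.27485563]), array([[-0.9, -0.6],
       [ 1.1, -0.6],
       [ 0.9,  0.8],
       [-1.1,  0.8]]))
0.012 (array([   0.58373024,    0.31288393, -124.28838647]), array([[-1.9, -0.8],
       [ 2.1, -0.8],
       [ 1.9,  1.2],
       [-2. ,  1.2]]))
```

Emit:
drive_tool(commands=[[0.1, 0, 0, 0, 0, 0, 0], [0.1, 0, 0, 0, 0, 0, 0], [0.1, 0, 0, 0, 0, 0, 0], [0, 0, 0, 0, 0, 0, 0], [0, 0, 0, 0, 0, 0, 0], [0, 0, 0, 0, 0, 0, 0]], force=60)

```text
time_s: 18.37
tool_pos: [0.5814, 0.3111, 0.1102]
tool_rot: [180.0, 1.9, 55.7]
force: [-21.1, -21.5, 33.0]
grip_width: 0.0113
```

```bash
python3 - <<'E'
from h import *
from cell import env
im,c=snap("wrist","p_w")
cv2.imwrite("pics/p_c.png",cv2.resize(im[70:240,160:350],None,fx=3.5,fy=3.5,interpolation=cv2.INTER_CUBIC))
o=env.get_obs(); print(o['tool_pos'],o['tool_rot'],o['force'],o['grip_width'],o['wrist_torque'],o['joint_velocities'])
im,c=snap("top","p_t"); cv2.imwrite("pics/p_t2.png",cv2.resize(im[120:260,140:420],None,fx=2.8,fy=2.8,interpolation=cv2.INTER_CUBIC))
E
```

```text
[0.58145327 0.31108446 0.11015941] [179.96574403   1.85970595  55.68227047] [-21.83485295 -21.26919642  33.93725854] 0.011850904341088667 [-4.34030354  4.49237165 -0.02198706] [-0.00090381  0.01602459  0.00447275  0.03995251 -0.08365491 -0.03673996
 -0.02406491]
```

View pics/p_c.png

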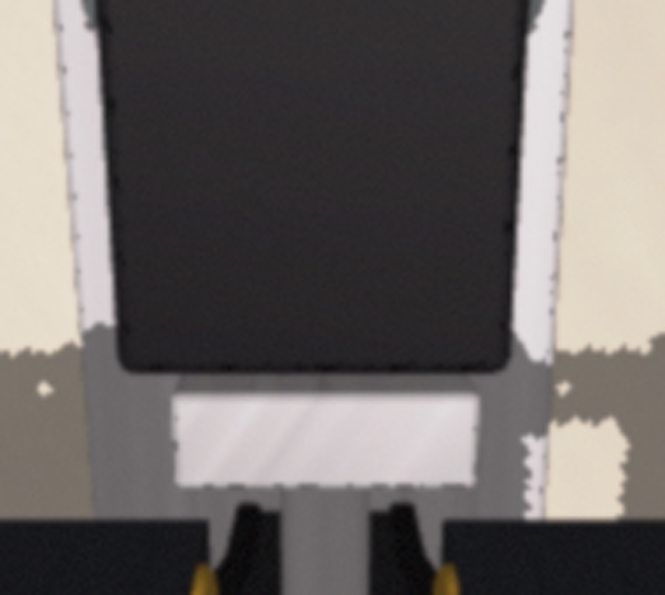

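View pics/p_t2.png

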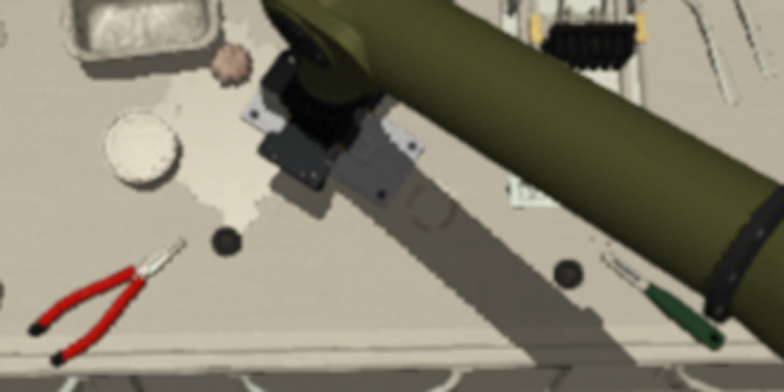

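```bash
python3 - <<'E'
from gap import *
gap("p_w",[(118,371),(512,371)],[(172,394),(479,394)])
c=cam("p_w")
# where a flush, vertical leg & square would project (leg front at contact plane, blade back same plane)
u=np.array([np.cos(np.radians(55.8)),np.sin(np.radians(55.8))]); v=np.array([u[1],-u[0]]); O=np.array([.6183,.366])
for s in(-18.4,-18.8,-19.2):
    P=[[*(O+u*s/1e3+v*.0),z] for z in(.1,.105)]; q=proj(c,P); print(s,(q+.5-[160,70])*3.5-.5)
E
```

```text
legL [0.5921 0.3618 0.1   ] along u mm -18.25 lat -19.31
legR [0.6245 0.3396 0.1   ] along u mm -18.33 lat 19.98
blL [0.5966 0.3576 0.105 ] along u mm -19.17 lat -13.27
blR [0.6207 0.3411 0.105 ] along u mm -19.23 lat 16.01
-18.4 [[311.68454231 372.05037667]
 [311.07768848 385.96513784]]
-18.8 [[311.70725412 375.91514227]
 [311.1022191  389.99953225]]
-19.2 [[311.72991426 379.77111578]
 [311.12669123 394.02430692]]
```

```bash
python3 - <<'E'
from cell import env
o=env.get_obs(); print(o['force'],o['time_s'])
print(env.sign_off())
E
```

```text
[-20.6925995  -21.07763422  33.44472321] 18.4667
the job is handed in; nothing more can be done
None
```

The job is handed in after 18.5 s. The leg is home on the spigot and released, and the square is held in the corner, pressed both down and against the leg.

- **Leg:** it came to a solid stop with its underside at about 10 mm, the top of the plate. It stood upright after release.
- **Square:** it is gripped at 60 N, and the last reading was about 33 N down and 30 N towards the leg. Extra push no longer moved it. By camera it sits about 1 mm off the leg's centre line and turned less than half a degree from it.
- **Check that did not fully agree:** the close wrist picture puts the blade's top edge 0.9 mm from the leg's top edge. I take this for rounding on the black plug. Pressing moved the top of the leg only 0.35 mm, and the square moved about as far at grip height as at its top, so neither leaned noticeably. I could not see the contact face itself.
- **Tilt:** the gripper tilted 1.9° while pressing, partly because I turned it about 0.8° on purpose. The square turned in the pads and stayed upright.
- **Bystanders:** the last top view shows the pliers, peeler, both caps and the low tin in place.

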